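Spring-clamp a crosspiece to the slat in the vise

ROBOT

A 6-joint arm with a two-finger parallel gripper is mounted at the origin on the work surface. World frame = base frame: x ahead of the robot, y to its left, z up, the work surface at z = 0. Lengths are in m, angles in rad, forces in N, time in s.
With the tool pointing down it reaches from about 0.3 to 0.875 m from the base axis. Payload 6.4 kg.
Tool frame: the origin (TCP) lies between the finger pads; the fingertips stand 25 mm ahead of it and the grasp point (between the pads) lies 6 mm ahead of it; z points along the fingers, y is the line along which they close (so a half turn about z gives the same grasp; the last joint's range is limited). The gripper opens to 85 mm and grips with 20 to 120 N. Pads are 22 mm wide; open, the fingers measure 114 mm over their backs; the gripper's body (76 mm by 85 mm) begins 54 mm behind the grasp point. The pads swing forward as they close: fully open they stand 13 mm farther back than shut.
Start: joints at [1.024, 0.181, 1.607, -0, 1.354, -0.206], TCP at [0.192, 0.542, 0.256] pointing down, gripper open.
Joint ranges: [-2.99, 2.99], [-0.89, 2.07], [0.3, 2.58], [-1.14, 4.28], [0, 2.63], [-3.12, 3.12]. Speed limits (rad/s): [2.57, 2.57, 3.01, 3.14, 3.14, 3.14].

INTERFACE

Orientations are given as a unit quaternion [w, x, y, z].
In Python, from bench import ctrl gives the robot as it stands.
- The arm moves only by the tool servo_tool, never from a script. Its argument "series" is text: rows parted by semicolons, each of 7 numbers parted by spaces: the gripper command: -1 is fully open, 1 is shut, values between are in proportion, then the shift along the tool's x, y, z in m, then the turn, a rotation vector about the tool's x, y, z in degrees. A call has 1 to 12 rows; each row is the pose to reach, as a shift and turn from the pose commanded when the call began, along the tool's axes at that moment; what a row does not reach only later rows make up. A row lasts 1/12 s, in which the tool goes at most 41.7 mm and 7.16 degrees, less where a joint would pass 70% of its speed; a pose out of reach is approached as far as the arm can. A call with a gripper value outside its range is refused whole. The fingers move at their own pace and stop on an object; the grip force is fixed at half the most. Time passes only in rows, so rows that repeat a pose let the fingers close. It gives the time, the measured TCP pose, the force, the opening and the grip force at its end, in the units of the state.
- ctrl.get_obs(): the state, without advancing time (a new reading comes with each control period).
- ctrl.camera(name): name is "scene" or "top" or "wrist"; returns a dict with "img" (420x560x3 uint8, red, green, blue), "z_map" (420x560 float32, m along the optical axis (not along the pixel's ray), 0 where there is no reading), "fovy" (degrees; the focal length in pixels is half the picture's height over the tangent of half this angle, whatever the lens; pixels are square), "cx", "cy" (the principal point, pixels), "extrinsics" (4x4, takes a point from camera to world coordinates); the wrist camera has in their place "T_tool_cam" (4x4, takes a point from camera to tool coordinates, whose origin is the TCP and whose axes are the flange's). Camera axes: x right, y down, z forward; pixel columns grow to the right and rows downward; lengths in m; the calibration is good to about 2 mm. A picture is of the moment at which its call begins: read the wrist's pose just before it.
- ctrl.hand_in(): hands the job in; it is judged then, once.
The state is a dict: "time_s": time; "q": joint angles; "dq": joint speeds; "joint_efforts": joint torques, N m; "eef_pos": TCP position; "eef_rot": TCP orientation; "wrist_force": force on the tool from outside, world axes, zero at the start; "torque": the same for the moment, N m; "opening": opening from 0.0 (shut) to 1.0 (fully open); "grasp_force": force on a finger pad.
Only numpy, scipy, OpenCV 4.12 (cv2) and the standard library are available. Lean on these libraries where they do the work, as an engineer would, in place of code of your own. Each camera call takes 0.05 s, during which the arm holds its last target. There are 200 camera calls.

TASK

Stand the thin wooden block on the vise's front jaw, flat against the slat that the vise holds and centred on it, and let go of it. Then squeeze the spring clamp's handles to take it off its rack, and let it close over the top of slat and block together, upright, near the middle of the slat's width and with its pads well down on both, so that it holds them on its own. Do not push the glue bottle, jar, offcut or mug out of place.

Things in the scene. Friction and masses are not known exactly. Their poses are not given: they have to be found in the camera images.
- vise: Green bench vise, fixed. Origin on the bench below the middle of the slat's front face; x from the front jaw (screw, handle) to the rear jaw, y along the jaws, z up. Jaws 100 wide, flat tops 110 mm above the bench. The front jaw's top reaches 28 mm from the slat towards -x: the block stands there. Screw and 130 mm crossbar reach x = -82 mm, below 65 mm height.
- slat: Upright slat of pale wood, held fixed in the vise: 8 thick (x), 40 wide (y), it stands 45 mm out of the jaws, its top 155 mm above the bench. Origin in its front face at the height of the jaws' tops; axes as the vise's.
- slat_top (a point): Middle of the top edge of the slat's front (-x) face, 45 mm above the jaws; axes as the vise's. The slat fills x = 0 to 8 mm behind it.
- block: Thin pale wood block, 12 thick (x), 56 long (y), 45 high (z), about 40 g, standing on the bench on its 12 x 56 foot. Origin at its underside's centre. Gripped by its two 12 mm wide ends (56 mm apart along y) it can be set straight against the slat, which is narrower. Slat and block together are 20 mm thick, tops level.
- rack: Plywood clamp rack fixed to the bench: an upright rail 8 thick (x), 190 long (y), top 100 mm above the bench, on a 90 x 200 foot. A small wooden peg sits fixed at y = +78 mm, 111 mm high. Origin on the bench under the rail's middle.
- clamp: Black steel spring clamp, 100 g, at first clipped on the rack's rail, jaws down, handles up. Origin on its pivot, 134 mm above the bench at the start. z to the handles, x the direction in which jaws and handles close, y along the pivot; 22 mm wide in y. Two mirror halves; handles end 61 mm above the pivot. The spring shuts the jaws when let go.
- clamp_grip (a point): Point between the handles, 46 mm above the pivot: where to squeeze, along x. Over their outer faces the handles measure about 58 mm on the rail, 47 on slat and block, 32 fully squeezed, when they stand parallel on a hard stop. Squeezing takes about 5 N on each handle to start, 10 N at the stop; a grip of 30 to 40 N then carries the clamp firmly.
- clamp_bite (a point): Midway between the jaw pads (12 mm round bars along y), 58 mm below the pivot. Squeezing opens the jaws equally to both sides: 37 mm between pads at full squeeze, jaws then 73 mm over their backs. The space between them is free up to 6 mm below the pivot.
- clamp_near (a joint): Opening of the clamp's half on its -x side, rad: 0 with the jaws shut, 0.067 on the 8 mm rail, about 0.17 on 20 mm, 0.33 fully squeezed. Its mirror half always turns as much.
- glue: White glue bottle, 52 across, 150 high; origin at its foot's centre. To be left alone.
- jar: Glass jar with a steel lid, 60 across, 75 high; origin at its foot's centre. To be left alone.
- offcut: Darker wood offcut lying flat, 40 x 85 x 25 high; origin at its underside's centre. To be left alone.
- mug: White mug, 80 across and 90 high, handle at +y; origin at its foot's centre. To be left alone.
Mind the look-alikes: they are no part of the job. Several things look just like the block: the one meant starts farthest to the robot's left.

How it is judged:
On the way, in this order (a step that is already met when the one before it is completed fails the run):
1. the block stands on the vise's front jaw, within 8 mm of the slat's face and 12 mm of its middle, square to it within 12 degrees, let go (x of block in the frame of slat_top between -0.014 and -0.003 m and y of block in the frame of slat_top between -0.012 and 0.012 m and z of block in the frame of slat_top between -0.049 and -0.041 m and angle between block's own z axis and vertical below 0.12 rad and angle between the y axis of block and the y axis of vise, either way round below 0.21 rad and contact force between the fingers and block below 0.1 N), for 0.2 s.
2. the clamp is carried off the rack with its jaws open (distance between clamp and rack above 0.19 m and value of joint clamp_near above 0.18 rad), for 0.1 s.
3. the clamp bites on slat and block (x of block in the frame of slat_top between -0.009 and -0.003 m and y of block in the frame of slat_top between -0.012 and 0.012 m and z of block in the frame of slat_top between -0.049 and -0.041 m and angle between block's own z axis and vertical below 0.09 rad and angle between the y axis of block and the y axis of vise, either way round below 0.14 rad and contact force between clamp and block above 2 N and contact force between clamp and slat above 2 N and z of clamp_bite in the frame of slat_top between -0.04 and -0.008 m and y of clamp_bite in the frame of slat_top between -0.016 and 0.016 m and angle between clamp's own z axis and vertical below 0.35 rad and linear speed of each of clamp, block below 0.02 m/s), for 0.2 s.
At the end, for the whole second after the job is handed in: Block upright on the front jaw, within 3 mm of the slat, centred within 12 mm, square within 8 degrees; clamp at rest, upright within 20 degrees, pressing both with over 2 N, pads 8 to 40 mm below the slat's top and within 16 mm of its middle (all of step 3); the robot touches nothing.
It fails at once if glue bottle, jar, offcut or mug moved over 40 mm (distance of any of glue, jar, offcut, mug from where it was at the start of the episode above 0.04 m).
It also fails if it takes over 61 s, if anything falls off the work surface, if the arm or the gripper's body presses on something with over 40 N, if the wrist force passes 120 N, or if a joint passes its speed limit or range.

## Working session

There is one attempt and no reset: what is moved stays moved. The work goes in short steps, Python scripts to look and compute and a tool call to move; the robot and the scene stay as the last step left them, time stands still between calls to the robot, and variables do not carry over. Pictures are saved under pics/ and viewed, at most 10 in all, crops included, and the job is handed in when it is done.

Besides the shell and the picture viewer there is one more tool, called after "Request:" by a JSON object that holds its "name" and its "arguments", one argument or row to a line. servo_tool: Moves the arm, as the interface text tells. Its arguments: {"type":"object","properties":{"series":{"type":"string"}},"required":["series"]}

```bash
ls; mkdir -p pics
cat > h.py <<'E'
import numpy as np, cv2
from bench import ctrl
from scipy.spatial.transform import Rotation as R
def cloud(c,T=None):
    f=210/np.tan(np.radians(c["fovy"])/2); h,w=c["z_map"].shape
    u,v=np.meshgrid(np.arange(w),np.arange(h)); z=c["z_map"]
    P=np.stack([(u-c["cx"])*z/f,(v-c["cy"])*z/f,z],-1)
    T=c["extrinsics"] if T is None else T
    return P@T[:3,:3].T+T[:3,3]
def tcp():
    o=ctrl.get_obs(); T=np.eye(4); w,x,y,z=o["eef_rot"]
    T[:3,:3]=R.from_quat([x,y,z,w]).as_matrix(); T[:3,3]=o["eef_pos"]; return T
def look(name,png=None):
    T=tcp(); c=ctrl.camera(name)
    P=cloud(c, T@c["T_tool_cam"] if name=="wrist" else None)
    if png: cv2.imwrite(png,c["img"][...,::-1])
    return c["img"],P,c["z_map"]>0
E
python3 - <<'E'
from h import *
for n in("scene","top"):
    i,P,m=look(n,f"pics/{n}0.png"); np.savez(f"{n}0.npz",i=i,P=P,m=m)
print(ctrl.get_obs())
E
```

```text
pics
{'time_s': 0.1, 'q': array([ 1.02367501e+00,  1.81458206e-01,  1.60788948e+00, -1.48042818e-05,
        1.35381209e+00, -2.06286485e-01]), 'dq': array([-1.61572913e-04, -2.93766475e-03, -1.25109709e-03, -3.66547178e-04,
        1.19468506e-03, -9.52150575e-05]), 'joint_efforts': array([ 9.79752695e-04, -4.45877624e+01, -3.52238238e+01, -2.72619900e-04,
        4.11543195e-03, -4.19919775e-05]), 'eef_pos': array([0.1919473 , 0.5415358 , 0.25548797]), 'eef_rot': array([-2.81519415e-04,  1.69592106e-01,  9.85514030e-01, -7.31281032e-04]), 'wrist_force': array([0.00666817, 0.32708745, 0.33855787]), 'torque': array([0.01216468, 0.02639149, 0.03096236]), 'grasp_force': 0.0, 'opening': 0.9997386746741924}
```

View pics/scene0.png

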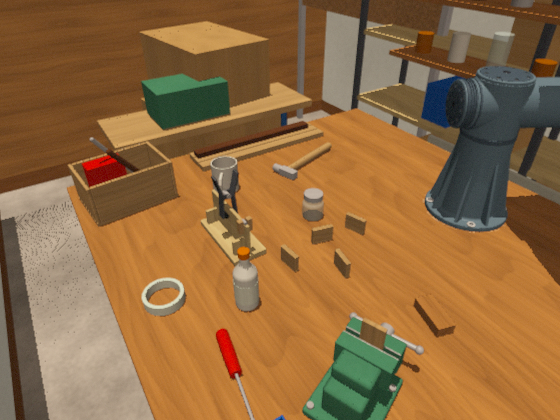

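View pics/top0.png

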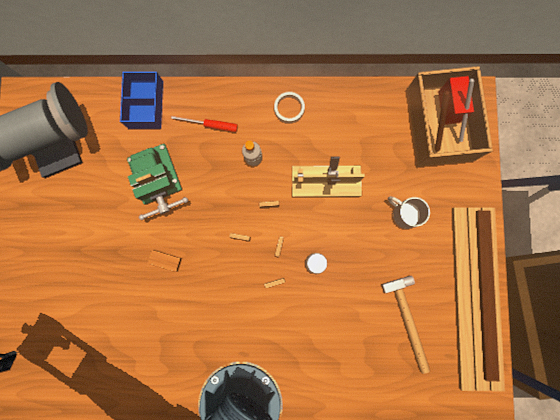

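The scene view shows the vise (350,365), rack with clamp (232,225) and four block look-alikes. In the top view the blocks are at (270,205), (240,237), (279,246) and (275,283), the vise at (155,180), the rack at (327,180), the offcut at (165,260), the glue at (252,152), the jar at (317,263) and the mug at (412,210).

```bash
cat > m.py <<'E'
from h import *
d=np.load("top0.npz"); i,P,m=d["i"],d["P"],d["m"]
for n,(u,v) in dict(b1=(270,205),b2=(240,237),b3=(279,246),b4=(275,283),vise=(155,180),rack=(327,180),offcut=(165,260),glue=(252,152),jar=(317,263),mug=(412,210)).items(): print(n,P[v,u].round(3))
Z=P[...,2]
def rect(n,u0,u1,v0,v1,z0,z1):
    k=np.zeros(Z.shape,bool);k[v0:v1,u0:u1]=1
    k&=m&(Z>z0)&(Z<z1); q=P[k]
    (c,s,a)=cv2.minAreaRect(q[:,:2].astype(np.float32)); print(n,k.sum(),np.round(c,4),np.round(s,4),round(a,1),q[:,2].max().round(4))
rect("b1",255,285,195,215,.036,.055)
rect("b2",225,255,227,247,.036,.055)
rect("b3",268,290,230,262,.036,.055)
rect("b4",260,290,273,293,.036,.055)
rect("vise110",120,190,140,205,.104,.116)
rect("slat",120,190,140,205,.148,.162)
rect("rail",285,370,155,205,.093,.104)
rect("foot",285,370,155,205,.008,.03)
rect("peg",285,370,155,205,.105,.118)
rect("clamp",285,370,145,205,.125,.21)
E
python3 m.py
python3 - <<'E'
import cv2
a=cv2.imread('pics/top0.png')
cv2.imwrite('pics/c1.png',cv2.hconcat([cv2.resize(a[135:235,110:210],(400,400),interpolation=2),cv2.resize(a[140:240,280:380],(400,400),interpolation=2)]))
E
```

```text
b1 [ 0.552 -0.08   0.045]
b2 [0.461 0.003 0.044]
b3 [ 0.437 -0.106  0.043]
b4 [ 0.335 -0.096  0.042]
vise [0.61  0.228 0.111]
rack [ 0.623 -0.241  0.046]
offcut [0.396 0.216 0.022]
glue [ 0.688 -0.033  0.113]
jar [ 0.391 -0.21   0.073]
mug [ 0.543 -0.487  0.01 ]
b1 92 [ 0.5558 -0.0789] [0.0124 0.0541] 4.5 0.0524
b2 89 [0.4625 0.0039] [0.0559 0.012 ] 80.0 0.0515
b3 88 [ 0.4361 -0.1072] [0.012  0.0552] 77.2 0.0502
b4 91 [ 0.3355 -0.0951] [0.012  0.0557] 16.9 0.0516
vise110 974 [0.6269 0.2524] [0.1051 0.1002] 22.2 0.1159
slat 60 [0.6082 0.2453] [0.009  0.0393] 21.0 0.1598
rail 229 [ 0.625 -0.243] [0.1865 0.0388] 87.9 0.1039
foot 1438 [ 0.6411 -0.2539] [0.1202 0.2177] 0.1 0.0297
peg 71 [ 0.6191 -0.2284] [0.1419 0.0335] 84.8 0.1153
clamp 213 [ 0.626  -0.2503] [0.0625 0.0239] 2.2 0.1955
```

View pics/c1.png

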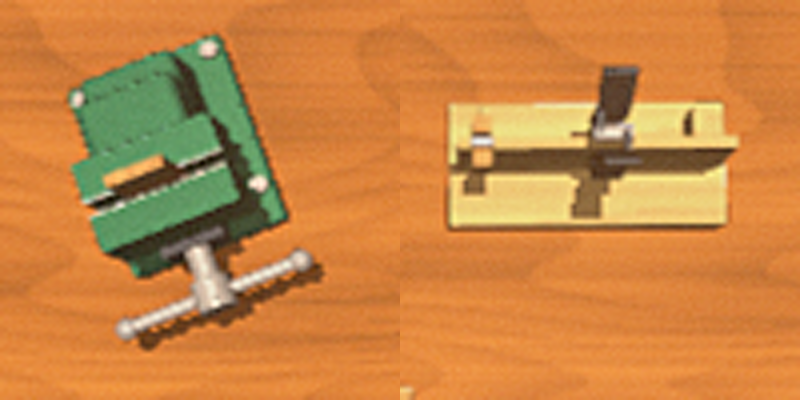

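The crop confirms the layout: the vise's screw points towards the robot and right (yaw about +21°), and the clamp sits mid-rail with its handles spread along world x. Next I'll move above the vise to look from close by.

```bash
cat >> h.py <<'E'
def go(p,psi):
    """tool-frame shift (m) and rotvec (deg) to tool-down pose at p with tool y at world angle psi (deg)"""
    T=tcp(); c,s=np.cos(np.radians(psi)),np.sin(np.radians(psi))
    y=np.array([c,s,0]); z=np.array([0,0,-1.]); A=np.stack([np.cross(y,z),y,z],1)
    r=R.from_matrix(T[:3,:3].T@A).as_rotvec(degrees=True)
    print("shift",(T[:3,:3].T@(np.array(p)-T[:3,3])).round(4),"turn",r.round(2))
E
python3 - <<'E'
from h import *
go([.57,.23,.36],81.5); print(ctrl.camera("wrist")["T_tool_cam"].round(3), ctrl.camera("wrist")["fovy"])
E
```

```text
shift [-0.4604 -0.1674 -0.1044] turn [ -0.09  -0.03 -11.03]
[[ 0.    -0.957 -0.289  0.074]
 [ 1.     0.    -0.    -0.   ]
 [ 0.    -0.289  0.957 -0.118]
 [ 0.     0.     0.     1.   ]] 69.27194076168009
```

Request:
{"name": "servo_tool", "arguments": {
  "series": "-1 -0.46 -0.167 -0.104 0 0 -11; -1 -0.46 -0.167 -0.104 0 0 -11; -1 -0.46 -0.167 -0.104 0 0 -11; -1 -0.46 -0.167 -0.104 0 0 -11; -1 -0.46 -0.167 -0.104 0 0 -11; -1 -0.46 -0.167 -0.104 0 0 -11; -1 -0.46 -0.167 -0.104 0 0 -11; -1 -0.46 -0.167 -0.104 0 0 -11; -1 -0.46 -0.167 -0.104 0 0 -11; -1 -0.46 -0.167 -0.104 0 0 -11; -1 -0.46 -0.167 -0.104 0 0 -11; -1 -0.46 -0.167 -0.104 0 0 -11"
}}

```text
time_s: 1.2
eef_pos: [0.5686, 0.2313, 0.3599]
eef_rot: [-0.0, 0.074, 0.997, 0.0]
wrist_force: [1.3, 0.9, -0.4]
opening: 1.0
grasp_force: 0.0
```

Request:
{"name": "servo_tool", "arguments": {
  "series": "-1 0 0 0 0 0 0; -1 0 0 0 0 0 0; -1 0 0 0 0 0 0; -1 0 0 0 0 0 0"
}}

```text
time_s: 1.53
eef_pos: [0.5664, 0.2337, 0.3591]
eef_rot: [-0.001, 0.074, 0.997, 0.0]
wrist_force: [0.2, -0.1, -0.0]
opening: 1.0
grasp_force: 0.0
```

```bash
cat > v.py <<'E'
from h import *
i,P,m=look("wrist","pics/w1.png"); np.savez("w1.npz",i=i,P=P,m=m); Z=P[...,2]
c=np.array([.608,.245]); near=m&(np.hypot(P[...,0]-c[0],P[...,1]-c[1])<.08)
for n,a,b in(("slat",.145,.165),("jaws",.102,.118)):
    k=near&(Z>a)&(Z<b); r=cv2.minAreaRect(P[k][:,:2].astype(np.float32)); print(n,k.sum(),np.round(r[0],4),np.round(r[1],4),round(r[2],1),np.median(P[k][:,2]).round(4)); 
k=near&(Z>.145)&(Z<.165);print(cv2.boundingRect(k.astype(np.uint8)))
print(tcp().round(4))
E
python3 v.py
```

```text
slat 348 [0.6076 0.2474] [0.0089 0.04  ] 22.1 0.1551
jaws 4525 [0.6264 0.255 ] [0.1048 0.1001] 22.2 0.1099
(281, 207, 35, 25)
[[-9.892e-01  1.466e-01 -9.000e-04  5.663e-01]
 [ 1.466e-01  9.892e-01  1.000e-04  2.340e-01]
 [ 9.000e-04 -1.000e-04 -1.000e+00  3.592e-01]
 [ 0.000e+00  0.000e+00  0.000e+00  1.000e+00]]
```

View pics/w1.png

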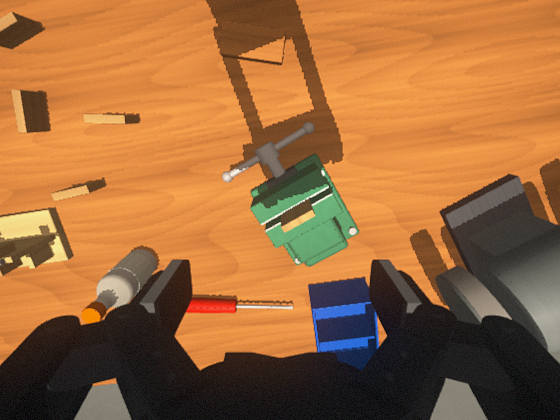

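The wrist view shows the slat at (298,219) between the jaws, so the slat centre is about (0.6077, 0.247) with yaw 22°. Next I'll go above the block.

Run:
```python
from h import *
d=np.load("w1.npz");P,m=d["P"],d["m"]
k=m&(np.hypot(P[...,0]-.4625,P[...,1]-.0039)<.04)&(P[...,2]>.038)&(P[...,2]<.055)
if k.sum()>5: print(k.sum(),cv2.minAreaRect(P[k][:,:2].astype(np.float32)))
go([.462,.004,.19],80)
```

```text
395 ((0.46184003353118896, 0.006750531494617462), (0.056292664259672165, 0.011883123777806759), 80.87379455566406)
shift [ 0.0693 -0.2427  0.1693] turn [-0.01 -0.05  1.57]
```

Request:
{"name": "servo_tool", "arguments": {
  "series": "-1 0.069 -0.241 0.169 0 0 1; -1 0.069 -0.241 0.169 0 0 1; -1 0.069 -0.241 0.169 0 0 1; -1 0.069 -0.241 0.169 0 0 1; -1 0.069 -0.241 0.169 0 0 1; -1 0.069 -0.241 0.169 0 0 1; -1 0.069 -0.241 0.169 0 0 1; -1 0.069 -0.241 0.169 0 0 1; -1 0.069 -0.241 0.169 0 0 1; -1 0.069 -0.241 0.169 0 0 1; -1 0.069 -0.241 0.169 0 0 1; -1 0.069 -0.241 0.169 0 0 1"
}}

```text
time_s: 2.58
eef_pos: [0.4648, 0.0059, 0.192]
eef_rot: [0.001, 0.082, 0.997, -0.0]
wrist_force: [0.1, -0.3, 0.2]
opening: 0.999
grasp_force: 0.0
```

```bash
cat > b.py <<'E'
from h import *
i,P,m=look("wrist","pics/w2.png")
k=m&(np.hypot(P[...,0]-.462,P[...,1]-.0055)<.04)&(P[...,2]>.038)&(P[...,2]<.055)
r=cv2.minAreaRect(P[k][:,:2].astype(np.float32)); print(k.sum(),r,np.median(P[k][:,2]))
print(tcp().round(4)); go([*r[0],.034],r[2] if r[1][0]>r[1][1] else r[2]+90)
E
python3 b.py
```

```text
876 ((0.46107354760169983, 0.005658730864524841), (0.05542682483792305, 0.01241701003164053), 79.51761627197266) 0.04528908557998135
[[-9.865e-01  1.634e-01  2.300e-03  4.646e-01]
 [ 1.634e-01  9.866e-01 -3.000e-04  5.800e-03]
 [-2.400e-03  1.000e-04 -1.000e+00  1.918e-01]
 [ 0.000e+00  0.000e+00  0.000e+00  1.000e+00]]
shift [ 0.0038 -0.0008  0.1578] turn [0.   0.14 1.08]
```

Request:
{"name": "servo_tool", "arguments": {
  "series": "-1 0.004 -0.001 0.12 0 0 1; -1 0.004 -0.001 0.12 0 0 1; -1 0.004 -0.001 0.12 0 0 1; -1 0.004 -0.001 0.12 0 0 1; -1 0.004 -0.001 0.14 0 0 1; -1 0.004 -0.001 0.157 0 0 1; -1 0.004 -0.001 0.157 0 0 1; -1 0.004 -0.001 0.157 0 0 1"
}}

```text
time_s: 3.3
eef_pos: [0.4602, 0.0048, 0.0349]
eef_rot: [0.0, 0.091, 0.996, -0.0]
wrist_force: [-0.4, -0.3, 1.3]
opening: 0.997
grasp_force: 0.0
```

Request:
{"name": "servo_tool", "arguments": {
  "series": "1 0 0 0 0 0 0; 1 0 0 0 0 0 0; 1 0 0 0 0 0 0; 1 0 0 0 0 0 0; 1 0 0 0 0 0 0; 1 0 0 0 0 0 0; 1 0 0 0 0 0 0; 1 0 0 0 0 0 0"
}}

```text
time_s: 3.97
eef_pos: [0.4609, 0.0042, 0.0357]
eef_rot: [0.002, 0.092, 0.996, -0.0]
wrist_force: [-0.8, 1.2, 8.9]
opening: 0.642
grasp_force: 62.2
```

Run:
```python
from h import *
print(tcp().round(4)); go([.585,.235,.22],112.1)
```

```text
[[-9.832e-01  1.826e-01  3.200e-03  4.609e-01]
 [ 1.826e-01  9.832e-01 -6.000e-04  4.200e-03]
 [-3.300e-03 -0.000e+00 -1.000e+00  3.570e-02]
 [ 0.000e+00  0.000e+00  0.000e+00  1.000e+00]]
shift [-0.0805  0.2495 -0.1841] turn [ -0.05   0.18 -32.62]
```

Request:
{"name": "servo_tool", "arguments": {
  "series": "1 0 0 -0.04 0 0 0; 1 0 0 -0.08 0 0 0; 1 -0.02 0.04 -0.12 0 0 -7; 1 -0.04 0.08 -0.16 0 0 -14; 1 -0.05 0.12 -0.184 0 0 -20; 1 -0.07 0.16 -0.184 0 0 -26; 1 -0.083 0.2 -0.184 0 0 -32; 1 -0.083 0.235 -0.184 0 0 -32.6; 1 -0.083 0.254 -0.184 0 0 -32.6; 1 -0.083 0.254 -0.184 0 0 -32.6; 1 -0.083 0.254 -0.184 0 0 -32.6; 1 -0.083 0.254 -0.184 0 0 -32.6"
}}

```text
time_s: 4.97
eef_pos: [0.5869, 0.2392, 0.2178]
eef_rot: [-0.0, -0.192, 0.981, -0.0]
wrist_force: [0.2, 0.3, -0.1]
opening: 0.647
grasp_force: 63.8
```

```bash
cat > p.py <<'E'
from h import *
import sys
print(tcp().round(4), ctrl.get_obs()["opening"])
i,P,m=look("wrist",sys.argv[1]); Z=P[...,2]; zt=float(sys.argv[2])
e=np.array([np.cos(np.radians(22.1)),np.sin(np.radians(22.1))])
near=m&(np.hypot(P[...,0]-.605,P[...,1]-.246)<.06)
hs=i.max(2).astype(int)-i.min(2); wood=near&(i[...,0]>i[...,1])&(i[...,0].astype(int)>i[...,2]+25)
for n,a,b in(("slat",.147,.163),("block",zt-.007,zt+.009)):
    k=wood&(Z>a)&(Z<b)
    if k.sum()<10: print(n,k.sum()); continue
    r=cv2.minAreaRect(P[k][:,:2].astype(np.float32)); d=np.array(r[0])-[.604,.2453]
    print(n,k.sum(),np.round(r[0],4),np.round(r[1],4),round(r[2],1),"z",np.median(P[k][:,2]).round(4),"vise xy",(d@e).round(4),(d@[-e[1],e[0]]).round(4))
E
python3 p.py pics/w3.png 0.229
```

```text
[[-9.261e-01 -3.772e-01 -2.000e-04  5.869e-01]
 [-3.772e-01  9.261e-01 -6.000e-04  2.392e-01]
 [ 4.000e-04 -5.000e-04 -1.000e+00  2.178e-01]
 [ 0.000e+00  0.000e+00  0.000e+00  1.000e+00]] 0.647485165297778
slat 0
block 5062 [0.5852 0.2408] [0.0239 0.0862] 22.1 z 0.2274 vise xy -0.0191 0.0029
```

View pics/w3.png

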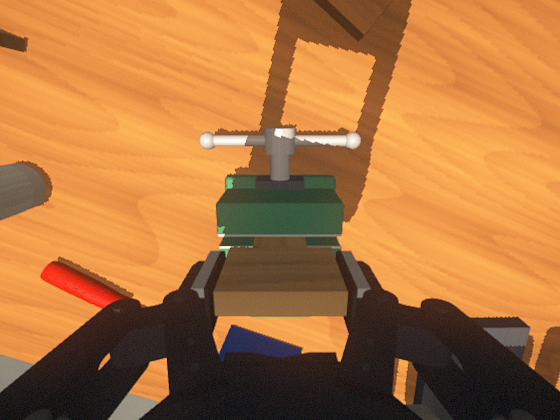

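Run:
```python
from h import *
i,P,m=look("wrist"); e=np.array([np.cos(np.radians(22.1)),np.sin(np.radians(22.1))])
def vf(p): d=p[...,:2]-[.604,.2453]; return np.stack([d@e,d@[-e[1],e[0]],p[...,2]],-1)
V=vf(P)
for c in(240,280,320): print(c,[(r,*(V[r,c]*1000).round(1)) for r in range(236,322,6)])
print("row240",[(c,*(V[243,c]*1000).round(1)) for c in range(240,320,5)])
```

```text
240 [(236, np.float64(-0.5), np.float64(-32.1), np.float64(110.9)), (242, np.float64(8.3), np.float64(-33.5), np.float64(102.4)), (248, np.float64(-24.6), np.float64(-21.5), np.float64(186.8)), (254, np.float64(-24.4), np.float64(-20.6), np.float64(193.7)), (260, np.float64(-23.6), np.float64(-20.0), np.float64(198.8)), (266, np.float64(-24.4), np.float64(-19.0), np.float64(206.5)), (272, np.float64(-24.2), np.float64(-18.3), np.float64(212.0)), (278, np.float64(-23.7), np.float64(-17.7), np.float64(216.5)), (284, np.float64(-23.9), np.float64(-17.0), np.float64(221.7)), (290, np.float64(-24.3), np.float64(-16.3), np.float64(227.0)), (296, np.float64(-21.1), np.float64(-16.6), np.float64(226.3)), (302, np.float64(-20.0), np.float64(-16.2), np.float64(229.1)), (308, np.float64(-15.7), np.float64(-16.7), np.float64(227.0)), (314, np.float64(-13.7), np.float64(-16.6), np.float64(228.2)), (320, np.float64(161.8), np.float64(-52.3), np.float64(0.6))]
280 [(236, np.float64(-0.1), np.float64(-0.2), np.float64(109.8)), (242, np.float64(-0.0), np.float64(-0.2), np.float64(121.8)), (248, np.fl
[... 2040 characters left out ...]
(-15.4), np.float64(122.9)), (265, np.float64(0.6), np.float64(-11.6), np.float64(122.3)), (270, np.float64(0.5), np.float64(-7.8), np.float64(122.5)), (275, np.float64(-0.2), np.float64(-4.0), np.float64(124.1)), (280, np.float64(0.3), np.float64(-0.2), np.float64(122.9)), (285, np.float64(0.0), np.float64(3.6), np.float64(123.5)), (290, np.float64(0.2), np.float64(7.4), np.float64(123.2)), (295, np.float64(0.3), np.float64(11.2), np.float64(122.9)), (300, np.float64(-0.3), np.float64(14.9), np.float64(124.2)), (305, np.float64(0.4), np.float64(18.8), np.float64(122.7)), (310, np.float64(8.6), np.float64(24.6), np.float64(104.0)), (315, np.float64(8.5), np.float64(28.7), np.float64(104.1))]
```

Request:
{"name": "servo_tool", "arguments": {
  "series": "1 -0.006 0 0.03 0 0 0; 1 -0.008 0 0.055 0 0 0; 1 -0.008 0 0.066 0 0 0; 1 -0.010 0 0.069 0 0 0; 1 -0.0114 0 0.071 0 0 0; 1 -0.0114 0 0.072 0 0 0; 1 -0.0114 0 0.0725 0 0 0; 1 -0.0114 0 0.0725 0 0 0; 1 -0.0114 0 0.0725 0 0 0"
}}

```text
time_s: 5.82
eef_pos: [0.5983, 0.2432, 0.1462]
eef_rot: [0.001, -0.191, 0.982, -0.0]
wrist_force: [-1.2, -2.0, -0.9]
opening: 0.645
grasp_force: 64.2
```

```bash
cat > q.py <<'E'
from h import *
i,P,m=look("wrist"); e=np.array([np.cos(np.radians(22.1)),np.sin(np.radians(22.1))])
d=P[...,:2]-[.604,.2453]; V=np.stack([d@e,d@[-e[1],e[0]],P[...,2]],-1)*1000
for c in(250,280,310): print(c,[tuple(V[r,c].round(1).tolist()) for r in range(230,345,5)])
o=ctrl.get_obs(); print(o["eef_pos"],o["wrist_force"],o["grasp_force"])
E
python3 q.py
```

```text
250 [(-20.4, -16.1, 110.2), (-17.9, -16.1, 111.1), (-15.2, -16.1, 111.7), (-11.4, -16.4, 109.7), (-12.0, -15.7, 117.6), (-11.5, -15.2, 122.4), (-12.2, -14.5, 129.4), (-11.5, -14.2, 133.3), (-11.6, -13.7, 138.3), (-11.6, -13.2, 143.0), (-11.7, -12.8, 147.4), (-11.8, -12.4, 151.6), (-12.0, -12.0, 155.7), (-10.3, -12.0, 156.7), (-8.0, -12.0, 156.7), (-5.0, -12.2, 155.8), (-2.8, -12.2, 156.1), (0.1, -12.4, 155.4), (2.2, -12.4, 156.0), (5.0, -12.5, 155.5), (7.2, -12.6, 155.9), (51.0, -18.6, 106.3), (54.5, -18.7, 106.6)]
280 [(-20.2, 0.1, 109.7), (-17.3, 0.1, 109.7), (-14.8, 0.1, 110.7), (-11.5, 0.1, 110.0), (-11.5, 0.1, 116.4), (-11.7, 0.1, 122.9), (-11.5, 0.2, 128.0), (-11.8, 0.2, 133.9), (-12.0, 0.2, 139.1), (-12.0, 0.2, 143.5), (-11.9, 0.2, 147.7), (-11.6, 0.2, 151.3), (-11.1, 0.2, 154.3), (-9.5, 0.2, 155.5), (-7.3, 0.2, 155.6), (-5.6, 0.2, 156.7), (-2.8, 0.2, 156.0), (-0.5, 0.2, 156.2), (3.3, 0.2, 154.4), (4.9, 0.2, 155.7), (7.6, 0.2, 155.5), (51.9, 0.1, 105.2), (54.3, 0.1, 106.8)]
310 [(-20.5, 16.4, 110.4), (-17.6, 16.4, 110.4), (-14.7, 16.5, 110.5), (-11.8, 16.6, 110.6), (-11.5, 16.0, 116.5), (-11.9, 15.4, 123.2), (-11.5, 15.0, 128.1), (-11.7, 14.5, 133.6), (-11.9, 14.0, 138.9), (-11.8, 13.5, 143.3), (-11.8, 13.2, 147.5), (-11.6, 12.8, 151.3), (-11.9, 12.4, 155.6), (-9.6, 12.5, 155.6), (-7.7, 12.5, 156.3), (-5.2, 12.5, 156.1), (-2.6, 12.7, 155.8), (-0.2, 12.7, 155.8), (2.6, 12.8, 155.4), (4.8, 12.9, 155.7), (7.6, 13.0, 155.4), (51.2, 18.8, 106.0), (53.7, 18.7, 107.6)]
[0.59820857 0.24335288 0.14598288] [-1.28150613 -1.06311381 -0.60758704] 64.21287059783936
```

Block is flush against the slat at jaw level. Release it.

Request:
{"name": "servo_tool", "arguments": {
  "series": "1 0 0 0.0005 0 0 0; 0.3 0 0 0.0005 0 0 0; -0.3 0 0 0.0005 0 0 0; -1 0 0 0.0005 0 0 0; -1 0 0 0.0005 0 0 0; -1 0 0 0.0005 0 0 0; -1 0 0 0.0005 0 0 0; -1 0 0 0 0 0 0; -1 0 0 -0.03 0 0 0; -1 0 0 -0.07 0 0 0; -1 0 0 -0.11 0 0 0; -1 0 0 -0.11 0 0 0"
}}

```text
time_s: 6.87
eef_pos: [0.602, 0.2444, 0.2653]
eef_rot: [0.008, -0.192, 0.981, 0.0]
wrist_force: [1.2, -0.0, 2.3]
opening: 0.998
grasp_force: 0.0
```

```bash
cat > r.py <<'E'
from h import *
import sys
i,P,m=look("wrist",sys.argv[1]); e=np.array([np.cos(np.radians(22.1)),np.sin(np.radians(22.1))])
d=P[...,:2]-[.604,.2453]; V=np.stack([d@e,d@[-e[1],e[0]],P[...,2]],-1)
def box(n,x0,x1,z0,z1):
    k=m&(V[...,0]>x0)&(V[...,0]<x1)&(abs(V[...,1])<.04)&(V[...,2]>z0)&(V[...,2]<z1); q=V[k]*1000
    print(n,k.sum(),cv2.minAreaRect(q[:,:2].astype(np.float32)),np.percentile(q,[2,50,98],axis=0).round(1).tolist())
box("front face",-.03,-.002,.117,.148); box("tops",-.03,.02,.15,.162)
go([.60,-.243,.30],2)
E
python3 r.py pics/w4.png
```

```text
front face 596 ((-11.804802894592285, 0.6816520690917969), (55.13349151611328, 1.016631007194519), 89.93968963623047) [[-12.2, -25.6, 118.5], [-11.8, 1.0, 133.3], [-11.4, 27.1, 147.2]]
tops 1637 ((-2.140268325805664, 0.6369762420654297), (20.167797088623047, 55.98398208618164), 0.12648217380046844) [[-11.9, -25.6, 151.3], [-3.9, 0.2, 155.3], [7.6, 26.9, 156.7]]
shift [ 0.1835 -0.4511 -0.0396] turn [  0.53   0.53 110.08]
```

View pics/w4.png

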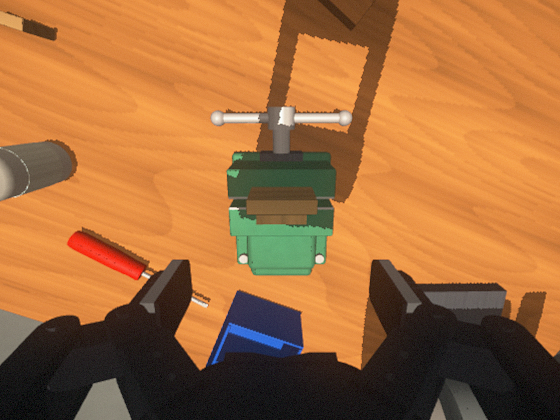

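The picture shows the block (282,200) flush and centred on the slat (280,218). Next I'll go above the clamp.

Request:
{"name": "servo_tool", "arguments": {
  "series": "-1 0 0 -0.04 0 0 7; -1 0.02 -0.03 -0.055 0 0 14; -1 0.03 -0.07 -0.055 0 0 21; -1 0.045 -0.11 -0.055 0 0 28; -1 0.06 -0.15 -0.055 0 0 35; -1 0.075 -0.19 -0.055 0 0 42; -1 0.09 -0.23 -0.055 0 0 49; -1 0.105 -0.27 -0.055 0 0 56; -1 0.12 -0.31 -0.055 0 0 63; -1 0.135 -0.35 -0.055 0 0 70; -1 0.15 -0.39 -0.055 0 0 77; -1 0.155 -0.43 -0.055 0 0 84"
}}

```text
time_s: 7.92
eef_pos: [0.6132, -0.2087, 0.3092]
eef_rot: [-0.001, 0.517, 0.856, -0.0]
wrist_force: [1.2, -0.1, 0.4]
opening: 0.999
grasp_force: 0.0
```

```bash
python3 -c "
from h import *
go([.625,-.245,.32],2)"
```

```text
shift [-0.0376 -0.0064 -0.0108] turn [-0.07 -0.06 25.7 ]
```

Request:
{"name": "servo_tool", "arguments": {
  "series": "-1 -0.036 -0.006 -0.011 0 0 7; -1 -0.036 -0.006 -0.011 0 0 14; -1 -0.036 -0.006 -0.011 0 0 21; -1 -0.036 -0.006 -0.011 0 0 25.7; -1 -0.036 -0.006 -0.011 0 0 25.7; -1 -0.036 -0.006 -0.011 0 0 25.7"
}}

```text
time_s: 8.42
eef_pos: [0.6257, -0.2412, 0.32]
eef_rot: [-0.001, 0.691, 0.722, -0.0]
wrist_force: [1.0, -0.6, -0.0]
opening: 1.002
grasp_force: 0.0
```

Run:
```python
from h import *
i,P,m=look("wrist","pics/w5.png"); np.savez("w5.npz",i=i,P=P,m=m); Z=P[...,2]
print(tcp().round(4))
hs=i.astype(int); dark=hs.max(2)<110
near=m&(np.hypot(P[...,0]-.626,P[...,1]+.248)<.13)
def rect(n,k):
    q=P[k]
    if len(q)<8: print(n,len(q)); return
    r=cv2.minAreaRect(q[:,:2].astype(np.float32)); print(n,len(q),np.round(r[0],4),np.round(r[1],4),round(r[2],1),np.percentile(q[:,2],[5,50,95]).round(3))
rect("handles",near&(Z>.165)&(Z<.21))
rect("handletop",near&(Z>.185)&(Z<.21))
for s,n in((P[...,0]<.626,"h-"),(P[...,0]>.626,"h+")): rect(n,near&(Z>.165)&(Z<.21)&s)
rect("rail",near&(Z>.096)&(Z<.104)&(hs[...,0]-hs[...,2]>40))
```

```text
[[-4.430e-02  9.990e-01 -9.000e-04  6.258e-01]
 [ 9.990e-01  4.440e-02  6.000e-04 -2.411e-01]
 [ 6.000e-04 -9.000e-04 -1.000e+00  3.203e-01]
 [ 0.000e+00  0.000e+00  0.000e+00  1.000e+00]]
handles 868 [ 0.6263 -0.2485] [0.0637 0.0225] 0.4 [0.167 0.185 0.191]
handletop 442 [ 0.6263 -0.2485] [0.0637 0.0225] 0.4 [0.186 0.19  0.192]
h- 428 [ 0.6006 -0.2486] [0.0123 0.0222] 0.4 [0.167 0.185 0.192]
h+ 440 [ 0.6517 -0.2482] [0.0225 0.0128] 90.0 [0.168 0.185 0.191]
rail 856 [ 0.6337 -0.2407] [0.0233 0.1892] 0.5 [0.099 0.1   0.102]
```

View pics/w5.png

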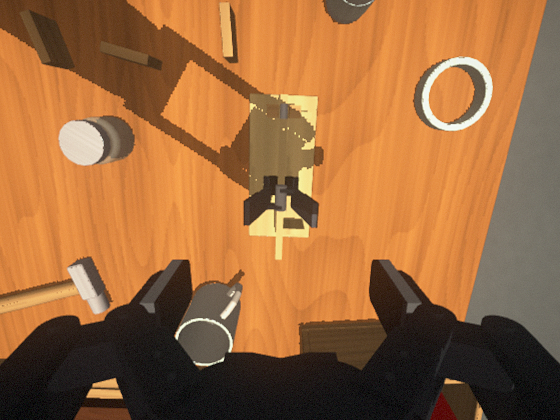

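The picture shows the clamp's pivot at (281,195) with its handles at (260,205) and (300,205), aligned with the fingers. Descend and squeeze.

Request:
{"name": "servo_tool", "arguments": {
  "series": "-1 -0.0074 0 0.04 0 0 2; -1 -0.0074 0 0.08 0 0 2; -1 -0.0074 0 0.11 0 0 2; -1 -0.0074 0 0.125 0 0 2; -1 -0.0074 0 0.133 0 0 2; -1 -0.0074 0 0.133 0 0 2; -1 -0.0074 0 0.133 0 0 2"
}}

```text
time_s: 9.05
eef_pos: [0.6267, -0.2488, 0.1889]
eef_rot: [0.0, 0.704, 0.71, 0.0]
wrist_force: [0.5, 0.7, 0.4]
opening: 0.998
grasp_force: 0.0
```

```bash
python3 -c "
from h import *
go([.6263,-.2485,.187],.4)"
```

```text
shift [ 0.0003 -0.0004  0.0019] turn [0.05 0.03 0.04]
```

Request:
{"name": "servo_tool", "arguments": {
  "series": "0 0 0 0.001 0 0 0; 0.3 0 0 0.001 0 0 0; 0.5 0 0 0.001 0 0 0; 0.7 0 0 0.001 0 0 0; 1 0 0 0.001 0 0 0; 1 0 0 0.001 0 0 0; 1 0 0 0.001 0 0 0; 1 0 0 0.001 0 0 0; 1 0 0 0.001 0 0 0; 1 0 0 0.001 0 0 0"
}}

```text
time_s: 9.88
eef_pos: [0.6263, -0.2487, 0.187]
eef_rot: [-0.0, 0.705, 0.709, -0.0]
wrist_force: [-0.0, 0.5, -0.9]
opening: 0.331
grasp_force: 63.4
```

Run:
```python
from h import *
i,P,m=look("scene"); cv2.imwrite("pics/s1.png",cv2.resize(i[110:270,140:340][...,::-1],(800,640))[:600]); print(tcp().round(4))
```

```text
[[-6.500e-03  1.000e+00 -1.000e-04  6.263e-01]
 [ 1.000e+00  6.500e-03  0.000e+00 -2.487e-01]
 [ 0.000e+00 -1.000e-04 -1.000e+00  1.870e-01]
 [ 0.000e+00  0.000e+00  0.000e+00  1.000e+00]]
```

View pics/s1.png

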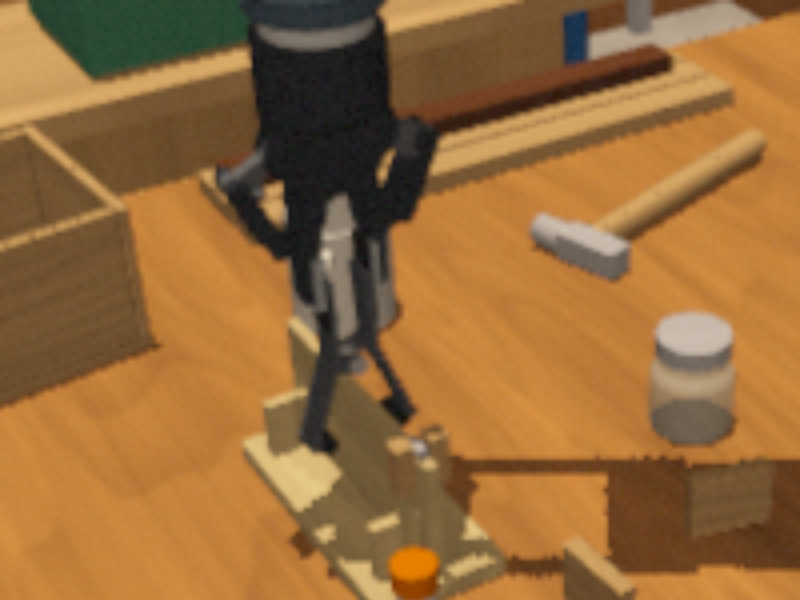

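The scene crop shows the clamp fully squeezed with its jaws open, clear of the rail. Lift it and carry it to the vise.

Request:
{"name": "servo_tool", "arguments": {
  "series": "1 0 0 -0.02 0 0 0; 1 0 0 -0.05 0 0 0; 1 0 0 -0.09 0 0 0; 1 0 0 -0.125 0 0 0; 1 0.01 0 -0.145 0 0 0; 1 0.03 0 -0.15 0 0 -2; 1 0.06 -0.003 -0.15 0 0 -4; 1 0.095 -0.005 -0.15 0 0 -6; 1 0.13 -0.007 -0.15 0 0 -8; 1 0.165 -0.009 -0.15 0 0 -10; 1 0.2 -0.01 -0.15 0 0 -12; 1 0.235 -0.011 -0.15 0 0 -14"
}}

```text
time_s: 10.93
eef_pos: [0.6134, -0.0122, 0.3373]
eef_rot: [0.0, 0.613, 0.79, 0.0]
wrist_force: [1.2, 0.4, -1.1]
opening: 0.331
grasp_force: 63.3
```

```bash
python3 -c "
from h import *
print(ctrl.get_obs()['opening'])
go([.6021,.2445,.335],22.1)"
```

```text
0.33076308729286813
shift [0.2514 0.0532 0.0023] turn [ 0.02  0.01 -7.64]
```

Request:
{"name": "servo_tool", "arguments": {
  "series": "1 0.035 0.008 0.002 0 0 -2; 1 0.07 0.015 0.002 0 0 -4; 1 0.105 0.022 0.002 0 0 -6; 1 0.14 0.03 0.002 0 0 -7.6; 1 0.175 0.037 0.002 0 0 -7.6; 1 0.205 0.044 0.002 0 0 -7.6; 1 0.23 0.05 0.002 0 0 -7.6; 1 0.246 0.053 0.002 0 0 -7.6; 1 0.25 0.053 0.002 0 0 -7.6; 1 0.25 0.053 0.002 0 0 -7.6; 1 0.25 0.053 0.002 0 0 -7.6; 1 0.25 0.053 0.002 0 0 -7.6"
}}

```text
time_s: 11.93
eef_pos: [0.6033, 0.2403, 0.3351]
eef_rot: [0.0, 0.56, 0.829, -0.0]
wrist_force: [-0.6, -0.2, -1.5]
opening: 0.331
grasp_force: 63.3
```

Run:
```python
from h import *
T=tcp(); print(ctrl.get_obs()['opening']); go([.6021,.2445,.241],22.1)
i,P,m=look("wrist","pics/w6.png")
e=np.array([np.cos(np.radians(22.1)),np.sin(np.radians(22.1))])
d=P[...,:2]-[.604,.2453]; V=np.stack([d@e,d@[-e[1],e[0]],P[...,2]],-1)*1000
hs=i.astype(int); near=m&(abs(V[...,0])<60)&(abs(V[...,1])<45)
k=near&(hs[...,0]-hs[...,2]>25)&(abs(V[...,2]-155)<6); q=V[k]; print("wood tops",k.sum(),np.percentile(q,[2,50,98],axis=0).round(1).tolist())
k=near&(V[...,2]>205)&(V[...,2]<245)
for a,b in((205,225),(225,245)):
  for s in(-1,1):
    kk=near&(V[...,2]>a)&(V[...,2]<b)&(V[...,0]*s>3); q=V[kk]
    if kk.sum()>5: print(a,s,kk.sum(),np.percentile(q,[2,50,98],axis=0).round(1).tolist())
```

```text
0.3312103266359508
shift [0.0044 0.0005 0.0941] turn [-0.01  0.03 -0.2 ]
wood tops 941 [[-11.0, -22.9, 153.3], [-2.1, 3.2, 155.4], [8.0, 28.1, 156.9]]
205 -1 253 [[-41.7, -11.6, 212.1], [-29.9, 4.4, 220.3], [-24.0, 7.6, 224.4]]
205 1 269 [[14.8, -11.8, 212.3], [20.7, 3.8, 219.6], [32.6, 7.5, 224.6]]
225 -1 206 [[-38.4, -13.2, 225.9], [-34.2, -0.3, 235.7], [-29.0, 7.6, 244.6]]
225 1 192 [[20.2, -13.3, 225.7], [25.3, 0.0, 236.1], [29.2, 7.3, 244.8]]
```

View pics/w6.png

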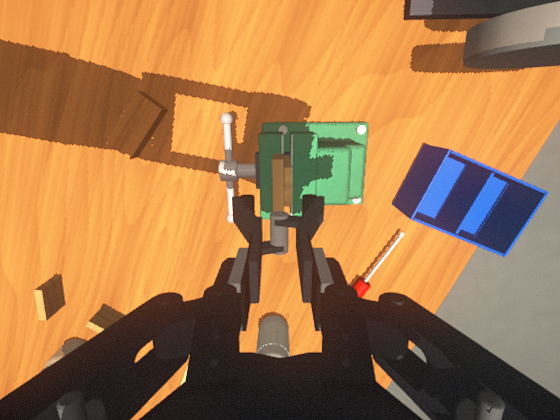

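The picture shows the open jaws (245,205) and (315,205) straddling slat and block (283,180). The clamp is about 2.5 mm too far to -x, so I'll correct while descending.

Request:
{"name": "servo_tool", "arguments": {
  "series": "1 0.004 0.0025 0.01 0 0 0; 1 0.004 0.0025 0.025 0 0 0; 1 0.004 0.0025 0.04 0 0 0; 1 0.004 0.0025 0.05 0 0 0; 1 0.004 0.0025 0.05 0 0 0; 1 0.004 0.0025 0.05 0 0 0"
}}

```text
time_s: 12.48
eef_pos: [0.6036, 0.2458, 0.2842]
eef_rot: [-0.001, 0.56, 0.829, -0.001]
wrist_force: [0.3, 0.2, -0.7]
opening: 0.33
grasp_force: 63.3
```

Run:
```python
from h import *
go([.6021,.2445,.243],22.1)
i,P,m=look("wrist","pics/w7.png")
e=np.array([np.cos(np.radians(22.1)),np.sin(np.radians(22.1))])
d=P[...,:2]-[.604,.2453]; V=np.stack([d@e,d@[-e[1],e[0]],P[...,2]],-1)*1000
near=m&(abs(V[...,0])<60)&(abs(V[...,1])<45)
hs=i.astype(int)
k=near&(hs[...,0]-hs[...,2]>25)&(abs(V[...,2]-155)<4); q=V[k]; print("wood tops",k.sum(),np.percentile(q,[2,50,98],axis=0).round(1).tolist())
for a,b in((159,175),(175,195)):
  for s in(-1,1):
    kk=near&(V[...,2]>a)&(V[...,2]<b)&((V[...,0]+2)*s>6); q=V[kk]
    if kk.sum()>5: print(a,s,kk.sum(),np.percentile(q,[2,50,98],axis=0).round(1).tolist())
```

```text
shift [-0.0007 -0.0018  0.0412] turn [-0.1  -0.02 -0.16]
wood tops 860 [[-11.0, -15.9, 153.4], [-2.5, 10.9, 155.4], [8.4, 28.2, 156.7]]
159 -1 264 [[-39.5, -6.5, 161.3], [-28.3, 9.2, 169.7], [-21.8, 12.7, 174.6]]
159 1 272 [[17.0, -6.9, 160.6], [23.0, 8.8, 168.7], [34.8, 12.6, 173.9]]
175 -1 208 [[-35.7, -8.4, 176.0], [-31.5, 5.2, 186.0], [-26.0, 12.7, 194.7]]
175 1 198 [[21.9, -8.1, 175.2], [27.3, 5.5, 186.0], [31.3, 12.7, 194.6]]
```

Request:
{"name": "servo_tool", "arguments": {
  "series": "1 -0.002 0.0003 0.01 0 0 0; 1 -0.002 0.0003 0.02 0 0 0; 1 -0.002 0.0003 0.03 0 0 0; 1 -0.002 0.0003 0.038 0 0 0; 1 -0.002 0.0003 0.041 0 0 0; 1 -0.002 0.0003 0.041 0 0 0; 1 -0.002 0.0003 0.041 0 0 0"
}}

```text
time_s: 13.12
eef_pos: [0.6048, 0.2445, 0.2439]
eef_rot: [-0.0, 0.559, 0.829, -0.0]
wrist_force: [-0.5, 0.3, -0.8]
opening: 0.331
grasp_force: 63.3
```

No contact force. Let the clamp close slowly, then open fully.

Request:
{"name": "servo_tool", "arguments": {
  "series": "0.3 0 0 0 0 0 0; 0.2 0 0 0 0 0 0; 0.1 0 0 0 0 0 0; 0.05 0 0 0 0 0 0; 0 0 0 0 0 0 0; -0.05 0 0 0 0 0 0; -0.1 0 0 0 0 0 0; -0.2 0 0 0 0 0 0; -0.4 0 0 0 0 0 0; -0.7 0 0 0 0 0 0; -1 0 0 0 0 0 0; -1 0 0 0 0 0 0"
}}

```text
time_s: 14.12
eef_pos: [0.6049, 0.2445, 0.2442]
eef_rot: [0.0, 0.559, 0.829, 0.0]
wrist_force: [-0.5, 1.1, 0.4]
opening: 1.001
grasp_force: 0.0
```

Request:
{"name": "servo_tool", "arguments": {
  "series": "-1 0 0 0 0 0 0; -1 0 0 0 0 0 0; -1 0 0 0 0 0 0; -1 0 0 -0.03 0 0 0; -1 0 0 -0.07 0 0 0; -1 0 0 -0.11 0 0 0; -1 0 0 -0.14 0 0 0; -1 0 0 -0.14 0 0 0; -1 0 0 -0.14 0 0 0"
}}

```text
time_s: 14.87
eef_pos: [0.6057, 0.2447, 0.3872]
eef_rot: [0.002, 0.559, 0.829, 0.002]
wrist_force: [-0.1, -0.5, -0.1]
opening: 0.998
grasp_force: 0.0
```

Run:
```python
from h import *
i,P,m=look("wrist"); j,_,_=look("scene")
a=cv2.resize(i[60:320,130:430],(460,400)); b=cv2.resize(j[270:410,280:430],(340,400)); cv2.imwrite("pics/f.png",cv2.hconcat([a,b])[...,::-1])
e=np.array([np.cos(np.radians(22.1)),np.sin(np.radians(22.1))])
d=P[...,:2]-[.604,.2453]; V=np.stack([d@e,d@[-e[1],e[0]],P[...,2]],-1)*1000
hs=i.astype(int); near=m&(abs(V[...,0])<60)&(abs(V[...,1])<45)
for n,k in(("tops",(hs[...,0]-hs[...,2]>25)&(abs(V[...,2]-155)<4)),("handles",(V[...,2]>225)&(V[...,2]<262)),("htop",(V[...,2]>240)&(V[...,2]<262))):
    k=k&near; q=V[k]; print(n,k.sum(),np.percentile(q,[2,50,98],axis=0).round(1).tolist())
```

```text
tops 402 [[-10.8, -26.0, 153.9], [-4.7, 12.2, 155.4], [8.0, 28.3, 157.0]]
handles 531 [[-25.2, -10.6, 225.7], [-17.4, 1.0, 241.6], [26.0, 10.7, 244.2]]
htop 326 [[-25.3, -10.8, 240.5], [-19.8, -0.3, 242.4], [26.1, 10.3, 244.3]]
```

View pics/f.png

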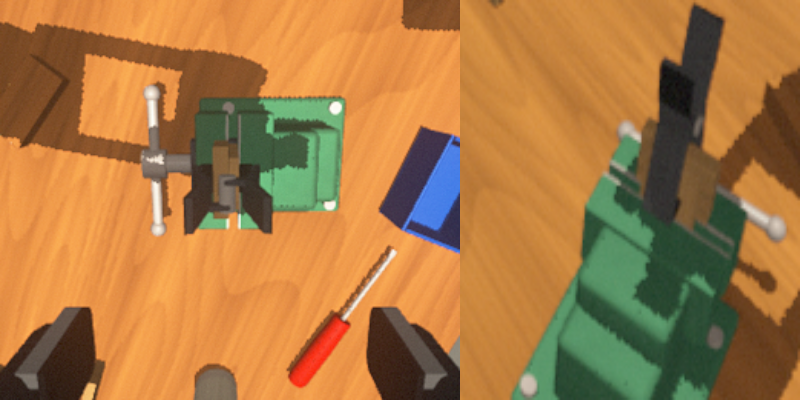

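The picture shows the clamp upright over slat and block, centred across the width. Handle tops are about 243 mm above the bench, which puts the pads about 29 mm below the slat's top. The gripper is clear, so I'm handing in.

```bash
python3 -c "
from bench import ctrl
print(ctrl.hand_in())"
```

```text
the job is handed in; nothing more can be done
None
```

The block stands flush and centred against the slat, and the clamp holds both upright with its pads about 29 mm below the slat's top; I handed the job in at about 15 s of the 61 s, and no verdict came back.

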